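# Change over a snap-in die cartridge

## Task

Pinch the two sprung tabs of the die cartridge together to free it from the dock it is snapped into, lift it out, and snap it fully home in the empty holder, upright, with both its tabs sprung back out and caught. Be gentle: never push or pull on either holder with more than 30 N, and leave the things standing round about undisturbed.

Things in the scene. Friction and masses are not known exactly. Their poses are not given: they have to be found in the camera images.
- dock: the holder that starts with the cartridge in it: dark steel base plate 92 x 92 x 8 mm, fixed to the table, with an upright aluminium pocket 53 (x) x 59 (y) mm on it. Origin: centre of the plate's underside; z up. Its height is exact (no packing)
- dock_mouth (a point): point on the pocket's axis level with its rim, 51 mm above the base's underside; axes as dock. The pocket is 43 mm (x) by 47 mm (y) inside with a 45 degree lead-in 4 mm wide round the mouth. Each y wall has a window; its upper edge, the lip 9 mm below the rim, catches a barb of the cartridge
- dock_spring (a point): on the sprung ejector plate in the dock's pocket, where the cartridge's underside rests when snapped in (18 mm above the base's underside). It pushes the cartridge up against the lips with about 6 N; it can be pushed 3.5 mm down to a hard stop, and follows 6 mm up, where it still pushes 3 N
- bed: the empty holder where the cartridge shall go: same shape, size and frame as the dock, but its pocket stands on packing of unknown thickness, so rim, lips, ejector and hard stop lie 0 to 10 mm higher above its base than in the dock. This height is not measured and must be felt. The pocket does not yield
- bed_mouth (a point): point on the axis of the bed's pocket, 51 mm above its base's underside (fixed to the base); the real rim is level with it or up to 10 mm higher; axes as bed
- bed_spring (a point): point on the bed's axis 18 mm above the base's underside (fixed to the base); snapped home, the cartridge's underside is 0 to 10 mm above it. Pressing in the pinched cartridge, the ejector pushes back 3 N rising to 8 N, then comes a hard stop; only in the last 3.5 mm before it are the barbs below the lips, so that the tabs catch when let go
- die: the cartridge, about 0.16 kg; origin at the centre of its underside; z up, y from tab to tab. Grey plastic block 40 (x) x 44 (y) mm, 36 mm tall, with a core 24 x 22 mm up to 60 mm and a brass button up to 66 mm. 1.5 mm of play all round in a pocket; it fits either way round (half a turn)
- die_grip (a point): centre of the grip, half-way between the two tab heads, 55 mm above the underside. Two upright steel tabs, 18 mm wide (x), 3 mm thick, ribbed heads free on the outside from 38 to 68 mm above the underside; pinch them along y from 42 mm over both (free) to 30 mm (on their stops). Squeezed with 20 N or more the cartridge can be carried by them
- die_barbs (a point): on the cartridge's axis level with the tops of its barbs, 24 mm above the underside. The barbs stand 6 mm proud of the tabs at +y and -y, ramped below, and catch under the lips; they are clear only when both tabs are pressed in by 5 mm or more. Forced in unpinched they push back hard
- tab_left (a joint): how far the tab on the cartridge's +y side is pressed in: 0 free, 0.006 m fully in; sprung back, 2 N at 0, 5.6 N fully in, plus friction
- tab_right (a joint): the same for the tab on the -y side. A squeeze of 20 to 40 N is plenty for both; squeezed hard and off-centre, the cartridge is pressed against the side of the pocket
- thread_spool_brown_mid (a point): bystander: brown spool of thread, 40 mm wide, 49 mm tall; its centre
- thread_spool_cream_mid (a point): bystander: cream spool of thread, 40 mm wide, 49 mm tall; its centre
- wax_tin_mid (a point): bystander: round white tin, 68 mm wide, 43 mm tall, the nearer of two such tins; its centre
- t_stamp_mid (a point): bystander: small loose metal stamp shaped like a spool with two square ends, 25 x 35 x 25 mm, alone on the cloth; its centre
Not all that is in view belongs to the job. Leave any blue or purple look-alike of the die alone.

How it is judged:
On the way:
1. the cartridge has been lifted clear of the dock (z of die_grip in the frame of dock above 0.118 m), for 0.2 s.
At the end, for the whole second after the job is handed in: the cartridge stands in the bed's pocket (centre within 4 mm, within 5 degrees of upright), down at the height where its barbs are below the lips (its grip point 69 to 86 mm above the base's underside), both tabs sprung out again to within 1.5 mm, at rest (x of die_grip in the frame of bed between -0.004 and 0.004 m and y of die_grip in the frame of bed between -0.004 and 0.004 m and z of die_grip in the frame of bed between 0.069 and 0.086 m and value of joint each of tab_left, tab_right below 0.0015 m and angle between die_grip's own z axis and vertical below 0.09 rad and linear speed of die below 0.02 m/s); the robot touches nothing.
It fails at once if the cartridge was pushed, pulled or pressed against the dock with more than 30 N (contact force between die and dock above 30 N).
It fails at once if the cartridge was pushed, pulled or pressed against the bed with more than 30 N (contact force between die and bed above 30 N).
It fails at once if a bystander was moved by more than 20 mm (distance of any of thread_spool_brown_mid, wax_tin_mid, thread_spool_cream_mid, t_stamp_mid from where it was at the start of the episode above 0.02 m).
It also fails if it takes over 48 s, if anything falls off the work surface, if the arm or the gripper's body presses on something with over 40 N, if the wrist force passes 120 N, or if a joint passes its speed limit or range.

## Robot

A 6-joint arm with a two-finger parallel gripper is mounted at the origin on a cart in front of the work surface, level with it; the furniture and walls round the work are solid. World frame = base frame: x ahead of the robot, y to its left, z up, the work surface at z = 0. Lengths are in m, angles in rad, forces in N, time in s.
With the tool pointing down it reaches from about 0.25 to 0.725 m from the base axis. Payload 4 kg.
Tool frame: the origin (TCP) lies at the very end of the fingers, on their centre line; the grasp point (between the pads) lies 19 mm behind it; y points along the fingers, z is the direction in which the jaws open and shut, and the axes are right-handed (so a half turn about y gives the same grasp; the last joint's range is limited). The gripper opens to 85 mm and grips with 20 to 120 N. Pads are 22 mm wide; open, the fingers measure 114 mm over their backs; the gripper's body (76 mm by 85 mm) begins 54 mm behind the grasp point. The pads swing forward as they close: fully open they stand 13 mm farther back than shut.
Start: joints at [-1.323, 0.241, 0.005, 1.335, 0, 1.571], TCP at [0.123, -0.485, 0.231] pointing down, gripper open.
Joint ranges: [-2.72, 2.72], [-1.05, 1.87], [-1.09, 1.28], [-1.99, 2.15], [-1.42, 1.44], [-3.14, 3.14]. Speed limits (rad/s): [2.79, 2.79, 3.14, 3.14, 3.14, 3.14].

## Interface

Orientations are given as a unit quaternion [w, x, y, z].
In Python, from bench import * gives the robot as it stands.
- The arm moves only by the tool move_arm, never from a script. Its arguments are lists of equal length, an entry for each row: "travel": the shift along the tool's x, y, z normalised to -1 to 1, where 1 is 12 cm, a list of three; "roll": the turn about the tool's y normalised to -1 to 1, where 1 is 180 degrees; "claw": the opening, from 0 (shut) to 1 (fully open). A call has 1 to 12 rows; each row is the pose to reach, as a shift and turn from the pose commanded when the call began, along the tool's axes at that moment, turning the shorter way round; what a row does not reach only later rows make up. A row lasts 1/12 s, in which the tool goes at most 41.7 mm and 7.16 degrees, less where a joint would pass 70% of its speed; a pose out of reach is approached as far as the arm can. A call with a number of a shift or a turn outside -1 to 1 is refused whole. A call with a gripper value outside its range is refused whole. The fingers move at their own pace and stop on an object; "grip_force" is the grip in N (left out, the last holds). Time passes only in rows, so rows that repeat a pose let the fingers close. It gives the time, the measured TCP pose, the force and the opening at its end, in the units of the state.
- get_obs(): the state, without advancing time (a new reading comes with each control period).
- camera(name): name is "scene" or "side" or "wrist"; returns (picture, depth): 480x640x3 uint8, red, green, blue; 480x640 float32, m along the optical axis (not along the pixel's ray), 0 where there is no reading.
- calibration(name): a dict with "fov_y" (degrees; the focal length in pixels is half the picture's height over the tangent of half this angle, whatever the lens; pixels are square), "cx", "cy" (the principal point, pixels), "k1" (the pictures are not rectified: a ray, as slopes to the right and down, at radius r is drawn at 1 + k1 r^2 times it, then the intrinsics apply), "rvec" (rotation vector, rad) and "tvec" (3), from world to camera coordinates, as OpenCV has them. Camera axes: x right, y down, z forward; pixel columns grow to the right and rows downward; lengths in m; the calibration is good to about 2 mm. A picture is of the moment at which its call begins: read the wrist's pose just before it. calibration takes no time and is no camera call; for the wrist camera it gives the pose at the moment of the call.
- finish_job(): hands the job in, once; it reports no verdict.
The state is a dict: "t": time; "joint_pos": joint angles; "joint_velocities": joint speeds; "joint_torque": joint torques, N m; "position": TCP position; "tool_rot": TCP orientation; "force": force on the tool from outside, world axes, zero at the start; "moment": the same for the moment, N m; "opening": finger opening in m.
Only numpy, scipy, OpenCV 4.12 (cv2) and the standard library are available. Lean on these libraries where they do the work, as an engineer would, in place of code of your own. Each camera call takes 0.05 s, during which the arm holds its last target. There are 200 camera calls.

## Working session

There is one attempt and no reset: what is moved stays moved. The work goes in short steps, Python scripts to look and compute and a tool call to move; the robot and the scene stay as the last step left them, time stands still between calls to the robot, and variables do not carry over. Pictures are saved under pics/ and viewed, about 8 in all and at most 12, crops included, and the job is handed in when it is done.

Besides the shell and the picture viewer there is one more tool, called as name(argument=value, ...), one argument or row to a line, values as JSON. move_arm: Moves the arm, as the interface text tells. Scaled input: -1 to 1 covers 12 cm each way for a shift and 180 degrees each way for a turn. Its arguments: {"type":"object","properties":{"travel":{"type":"array"},"roll":{"type":"array"},"claw":{"type":"array"},"grip_force":{"type":"number"}},"required":["travel","roll","claw"]}

```bash
mkdir -p pics; cat > h.py <<'E'
from bench import *
import numpy as np, cv2
from scipy.spatial.transform import Rotation as R
def cal(n):
    c=calibration(n); f=240/np.tan(np.radians(c['fov_y'])/2)
    return c,f,R.from_rotvec(np.ravel(c['rvec'])).as_matrix(),np.ravel(c['tvec'])
def shot(n,tag):
    c=cal(n); p,d=camera(n); cv2.imwrite(f'pics/{tag}.png',p[:,:,::-1]); np.savez(f'pics/{tag}.npz',d=d,f=c[1],Rm=c[2],t=c[3],cx=c[0]['cx'],cy=c[0]['cy'],k1=c[0]['k1'])
    return p,d
def world(tag,uv,depth=None,z=None):
    s=np.load(f'pics/{tag}.npz'); uv=np.atleast_2d(uv).astype(float)
    q=np.c_[(uv[:,0]-s['cx'])/s['f'],(uv[:,1]-s['cy'])/s['f']]; a=q.copy()
    for _ in range(20): a=q/(1+s['k1']*(a**2).sum(1,keepdims=True))
    ray=np.c_[a,np.ones(len(a))]
    Rm,t=s['Rm'],s['t']; o=-Rm.T@t; w=ray@Rm
    if z is not None: k=(z-o[2])/w[:,2]
    else:
        k=s['d'][uv[:,1].round().astype(int),uv[:,0].round().astype(int)] if depth is None else depth
    return o+w*np.reshape(k,(-1,1))
E
python3 - <<'E'
from h import *
print(get_obs())
for n in ('scene','side','wrist'):
    print(n,calibration(n)); shot(n,n+'0')
E
```

```text
{'t': 0.0, 'joint_pos': array([-1.32295849e+00,  2.41395978e-01,  3.71608115e-03,  1.33519820e+00,
       -5.77768187e-06,  1.57080207e+00]), 'joint_velocities': array([-1.41226682e-03, -6.44616962e-05,  1.52500475e-03,  9.12223542e-04,
        2.36766949e-03, -2.28969246e-03]), 'joint_torque': array([-9.22403124e-04, -3.72313571e+01,  2.52410996e+01,  1.67678506e-02,
       -1.02178394e-04,  2.47338470e-06]), 'position': array([ 0.12249662, -0.48410686,  0.23041834]), 'tool_rot': array([ 0.08730476, -0.08749076,  0.70241459, -0.70095434]), 'force': array([ 0.19813564,  0.30500808, -0.42230952]), 'moment': array([-0.02204305, -0.02021301, -0.01072954]), 'opening': 0.0856219862607883}
scene {'fov_y': 46.57685215956342, 'cx': 331.82446754644883, 'cy': 235.1516638012071, 'k1': -0.04946658771546501, 'rvec': array([ 0.66784085, -2.45144053,  1.3299657 ]), 'tvec': array([0.42746591, 0.18893193, 1.37093365])}
side {'fov_y': 52.04589403048995, 'cx': 315.3651171745658, 'cy': 240.583932349835, 'k1': -0.019257430466877137, 'rvec': array([ 1.93319919, -0.0721757 ,  0.04163148]), 'tvec': array([-0.52182435,  0.07957011,  1.54003085])}
wrist {'fov_y': 66.18267937450375, 'cx': 317.63383584140917, 'cy': 241.76254097967953, 'k1': -0.06330292732582332, 'rvec': array([-2.259614  ,  1.75704816,  0.29984354]), 'tvec': array([-0.4985903 , -0.04400864,  0.38121711])}
```

View pics/scene0.png

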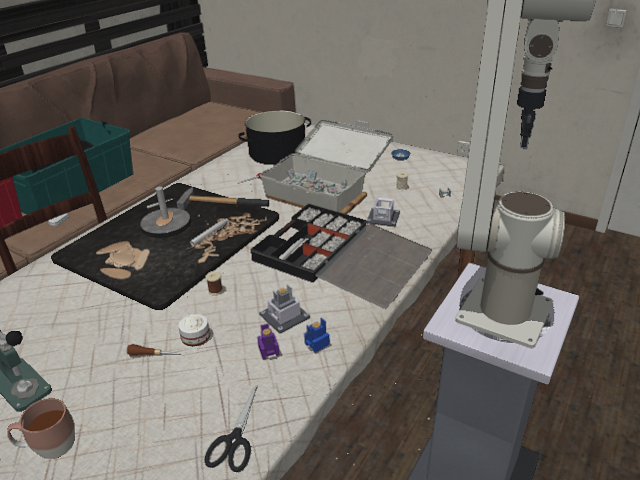

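View pics/side0.png

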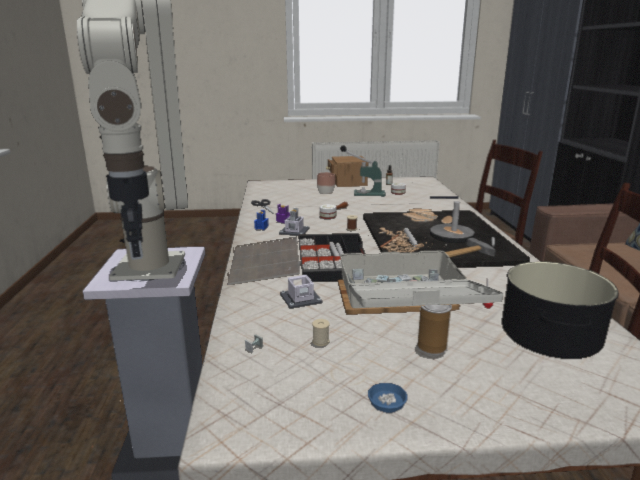

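The scene view shows the dock with the cartridge at about (285,308), and the blue and purple look-alikes at (318,335) and (268,342). The empty bed is at (383,210). Next I'll enlarge both holders and get rough positions.

```bash
python3 - <<'E'
from h import *
for tag,uv in (('scene0',[(285,308),(283,322),(383,212),(384,222),(318,335),(268,342),(214,283),(194,330),(402,182),(445,193)]),('side0',[(294,226),(301,297),(320,333),(254,344)])):
    print(tag,np.round(world(tag,uv),3).tolist())
im=cv2.imread('pics/scene0.png')
a=cv2.resize(im[275:345,245:345],(800,560)[:2] and (400,280),interpolation=3); a=cv2.resize(im[275:345,250:325],(600,560),interpolation=2)[:, :400]
a=cv2.resize(im[280:335,255:315],(400,367),interpolation=2); b=cv2.resize(im[185:240,355:415],(400,367),interpolation=2)
cv2.imwrite('pics/c1.png',np.hstack([a,b]))
E
```

```text
scene0 [[0.443, 0.306, 0.051], [0.447, 0.314, 0.011], [0.464, -0.252, 0.023], [0.445, -0.222, 0.008], [0.332, 0.337, 0.041], [0.411, 0.418, 0.049], [0.67, 0.303, 0.036], [0.583, 0.469, 0.046], [0.493, -0.455, 0.029], [0.346, -0.479, 0.015]]
side0 [[0.463, 0.272, 0.024], [0.465, -0.286, 0.019], [0.499, -0.491, 0.033], [0.35, -0.488, 0.01]]
```

View pics/c1.png

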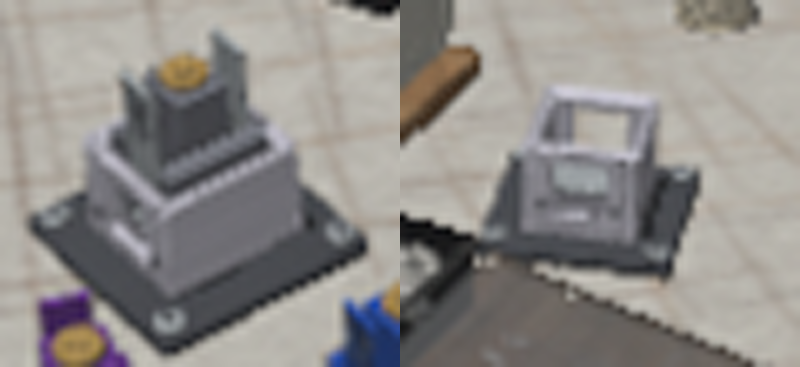

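```bash
python3 - <<'E'
from h import *
L=np.array([(30,220),(170,350),(368,245)])/6.667+[255,280]
B=(np.array([(515,155),(485,240),(670,275),(698,165)])-[400,0])/6.667+[355,185]
for n,P in (('dock',L),('bed',B)):
    w=world('scene0',P,z=.006)[:,:2]; print(n,w.round(4).tolist(),'centre diag',(w[0]+w[2])/2, 'edges',[(round(np.hypot(*e),3),round(np.degrees(np.arctan2(e[1],e[0])),1)) for e in np.diff(w,axis=0)])
tabs=np.array([(135,80),(228,50)])/6.667+[255,280]
w=world('scene0',tabs,z=.085);print('tabs',w.round(3))
o=get_obs(); T=R.from_quat(np.roll(o['tool_rot'],-1)).as_matrix(); print('tool axes cols\n',T.round(3))
c,f,Rm,t=cal('wrist'); print('cam in tool',T.T@(-Rm.T@t-o['position']),'cam z in tool',T.T@Rm[2])
E
```

```text
dock [[0.5204, 0.311], [0.4343, 0.3424], [0.404, 0.2601]] centre diag [0.46218046 0.28558385] edges [(np.float64(0.092), np.float64(160.0)), (np.float64(0.088), np.float64(-110.3))]
bed [[0.5173, -0.2831], [0.4928, -0.2061], [0.4044, -0.2202], [0.4361, -0.3176]] centre diag [ 0.46083254 -0.25169307] edges [(np.float64(0.081), np.float64(107.6)), (np.float64(0.09), np.float64(-170.9)), (np.float64(0.102), np.float64(-72.0))]
tabs [[0.472 0.302 0.085]
 [0.453 0.271 0.085]]
tool axes cols
 [[-0.969 -0.     0.245]
 [-0.245  0.002 -0.969]
 [-0.    -1.    -0.002]]
cam in tool [-0.08450615 -0.14307634 -0.0005163 ] cam z in tool [3.29584028e-01 9.44126104e-01 5.17650403e-04]
```

```bash
python3 - <<'E'
import numpy as np
d=np.array([.339,.770])/6
for k in range(6):
    h=np.radians(-75.8+24.3*k); print(k,((d@[np.sin(h),-np.cos(h)])/.12).round(3),((d@[np.cos(h),np.sin(h)])/.12).round(3))
E
```

```text
0 -0.719 -0.921
1 -1.034 -0.544
2 -1.166 -0.07
3 -1.092 0.416
4 -0.824 0.829
5 -0.41 1.094
```

move_arm(
  travel=[
    [-0.616,0,-0.79],
    [-0.616,0,-0.79],
    [-0.616,0,-0.79],
    [-0.616,0,-0.79],
  ],
  roll=[-0.116,-0.116,-0.116,-0.116],
  claw=[1,1,1,1],
)

```text
t: 0.48
position: [0.1718, -0.3688, 0.2306]
tool_rot: [0.216, -0.215, 0.675, -0.672]
force: [-1.0, 0.4, -1.4]
opening: 0.0855
```

move_arm(
  travel=[
    [-0.857,0,-0.519],
    [-0.857,0,-0.519],
    [-0.857,0,-0.519],
    [-0.857,0,-0.519],
  ],
  roll=[-0.116,-0.116,-0.116,-0.116],
  claw=[1,1,1,1],
)

```text
t: 0.82
position: [0.2204, -0.2596, 0.231]
tool_rot: [0.336, -0.334, 0.624, -0.622]
force: [-0.7, -1.2, -0.4]
opening: 0.0854
```

Behaves as predicted, so I'll continue.

move_arm(
  travel=[
    [-0.985,0,-0.179],
    [-0.985,0,-0.179],
    [-0.985,0,-0.179],
    [-0.985,0,-0.179],
  ],
  roll=[-0.116,-0.116,-0.116,-0.116],
  claw=[1,1,1,1],
)

```text
t: 1.15
position: [0.2695, -0.1499, 0.2313]
tool_rot: [0.444, -0.442, 0.551, -0.551]
force: [-0.8, -0.2, 0.4]
opening: 0.0854
```

move_arm(
  travel=[
    [-0.985,0,0.183],
    [-0.985,0,0.183],
    [-0.985,0,0.183],
    [-0.985,0,0.183],
  ],
  roll=[-0.116,-0.116,-0.116,-0.116],
  claw=[1,1,1,1],
)

```text
t: 1.48
position: [0.3183, -0.04, 0.2315]
tool_rot: [0.536, -0.534, 0.462, -0.462]
force: [-0.2, -0.9, -0.6]
opening: 0.0852
```

move_arm(
  travel=[
    [-0.855,0,0.522],
    [-0.855,0,0.522],
    [-0.855,0,0.522],
    [-0.855,0,0.522],
  ],
  roll=[-0.116,-0.116,-0.116,-0.116],
  claw=[1,1,1,1],
)

```text
t: 1.82
position: [0.3672, 0.0695, 0.2313]
tool_rot: [0.611, -0.608, 0.358, -0.359]
force: [1.0, -0.3, 0.5]
opening: 0.0854
```

move_arm(
  travel=[
    [-0.613,0,0.792],
    [-0.613,0,0.792],
    [-0.613,0,0.792],
    [-0.613,0,0.792],
  ],
  roll=[-0.116,-0.116,-0.116,-0.116],
  claw=[1,1,1,1],
)

```text
t: 2.15
position: [0.4156, 0.1794, 0.2306]
tool_rot: [0.665, -0.663, 0.243, -0.243]
force: [1.1, -0.1, 0.3]
opening: 0.0854
```

move_arm(
  travel=[
    [-0.291,0,0.958],
    [-0.291,0,0.958],
    [-0.291,0,0.958],
    [-0.291,0,0.958],
    [-0.291,0,0.958],
  ],
  roll=[-0.116,-0.116,-0.116,-0.116,-0.116],
  claw=[1,1,1,1,1],
)

```text
t: 2.57
position: [0.4613, 0.2854, 0.2298]
tool_rot: [-0.696, 0.697, -0.122, 0.121]
force: [-0.1, -0.5, 0.3]
opening: 0.0855
```

```bash
python3 - <<'E'
from h import *
shot('wrist','w1'); o=get_obs(); print(o['t'],o['position'],o['joint_pos'],o['force'])
T=R.from_quat(np.roll(o['tool_rot'],-1)).as_matrix(); print(T.round(3))
c,f,Rm,t=cal('wrist'); print('cam in tool',T.T@(-Rm.T@t-o['position']),-Rm.T@t)
E
```

```text
2.6167 [0.4608174  0.284386   0.23025949] [ 5.53323538e-01  3.26004728e-01  1.18363842e-01  1.36592393e+00
 -7.15138821e-04  8.98800609e-01] [-0.45385646  0.09152524  0.01587659]
[[ 0.941 -0.002  0.339]
 [-0.339 -0.002  0.941]
 [-0.001 -1.    -0.003]]
cam in tool [-0.08561754 -0.14308078  0.00022456] [0.38061801 0.31388654 0.37343874]
```

View pics/w1.png

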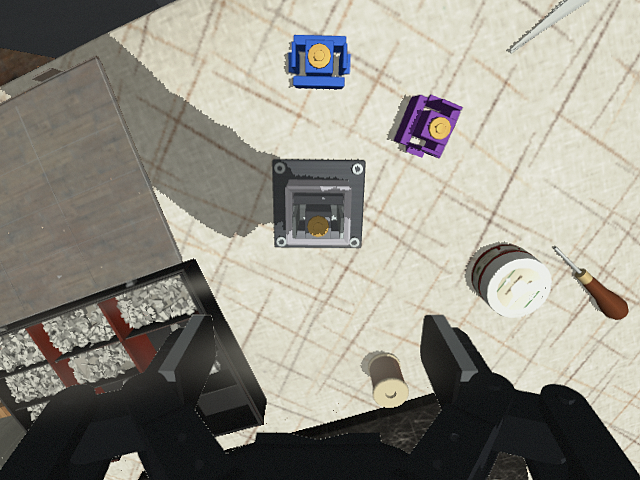

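The wrist view shows the dock plate with corners near (275,160), (364,160), (362,248) and (274,248). The button is at (318,226), and the tabs lie along the jaw direction. I'll enlarge it to refine.

```bash
python3 - <<'E'
from h import *
im=cv2.imread('pics/w1.png')
cv2.imwrite('pics/c2.png',cv2.resize(im[152:254,262:377],(690,612)[:2],interpolation=2)[:600])
E
```

```text
(no output)
```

View pics/c2.png

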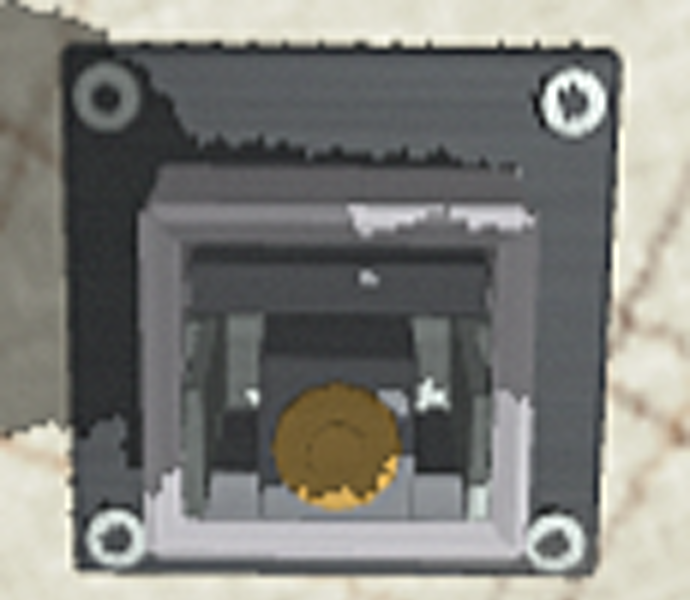

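```bash
python3 - <<'E'
from h import *
px=lambda P:(np.array(P)+.5)/6-.5+[262,152]
def rep(n,P,z):
    w=world('w1',px(P),z=z)[:,:2]; e=np.diff(np.r_[w,w[:1]],axis=0)
    print(n,w.mean(0).round(4),[(round(np.hypot(*v),4),round(np.degrees(np.arctan2(v[1],v[0])),1)) for v in e])
rep('screws',[(107,97),(572,101),(555,541),(116,539)],.009)
rep('plate',[(64,47),(620,50),(595,573),(76,568)],.008)
rep('rim',[(148,207),(534,207),(527,555),(149,555)],.051)
rep('rimin',[(180,245),(497,247),(493,520),(186,520)],.047)
rep('button',[(337,447)],.084)
E
```

```text
screws [0.4634 0.2844] [(np.float64(0.076), np.float64(69.9)), (np.float64(0.0761), np.float64(-20.0)), (np.float64(0.0766), np.float64(-109.9)), (np.float64(0.0765), np.float64(159.6))]
plate [0.4625 0.2849] [(np.float64(0.0906), np.float64(70.0)), (np.float64(0.0906), np.float64(-20.1)), (np.float64(0.0912), np.float64(-110.2)), (np.float64(0.0902), np.float64(159.4))]
rim [0.4626 0.2851] [(np.float64(0.0567), np.float64(70.4)), (np.float64(0.0542), np.float64(-19.2)), (np.float64(0.0584), np.float64(-109.6)), (np.float64(0.0542), np.float64(158.9))]
rimin [0.4636 0.2847] [(np.float64(0.0474), np.float64(70.0)), (np.float64(0.043), np.float64(-19.2)), (np.float64(0.0478), np.float64(-109.6)), (np.float64(0.0433), np.float64(160.3))]
button [0.4623 0.2849] [(np.float64(0.0), np.float64(0.0))]
```

Dock centre is (0.463, 0.285), heading 70°. I'll descend part-way and check from near.

move_arm(
  travel=[
    [0.017,0.3,0.008],
    [0.017,0.6,0.008],
    [0.017,0.9,0.008],
    [0.017,0.917,0.008],
    [0.017,0.917,0.008],
    [0.017,0.917,0.008],
  ],
  roll=[0,0,0,0,0,0],
  claw=[1,1,1,1,1,1],
  grip_force=25,
)

```text
t: 3.12
position: [0.4639, 0.2852, 0.1233]
tool_rot: [0.697, -0.696, 0.121, -0.122]
force: [0.5, -0.1, 0.5]
opening: 0.0855
```

```bash
python3 - <<'E'
from h import *
shot('wrist','w2'); 
for i in range(3):
    o=get_obs(); print(o['t'],o['position'],o['force'])
    camera('side')
im=cv2.imread('pics/w2.png')
cv2.imwrite('pics/c3.png',cv2.resize(im[180:480,170:470],(600,600),interpolation=2))
E
```

```text
3.1667 [0.46465575 0.28593118 0.12413608] [ 1.34815564 -0.60884787  0.10269418]
3.2167 [0.46488581 0.28634667 0.12437582] [-0.03438816 -0.25477718 -0.07934715]
3.2667 [0.46486157 0.28655081 0.12428582] [ 0.49396602 -0.7786113   0.35370955]
```

View pics/c3.png

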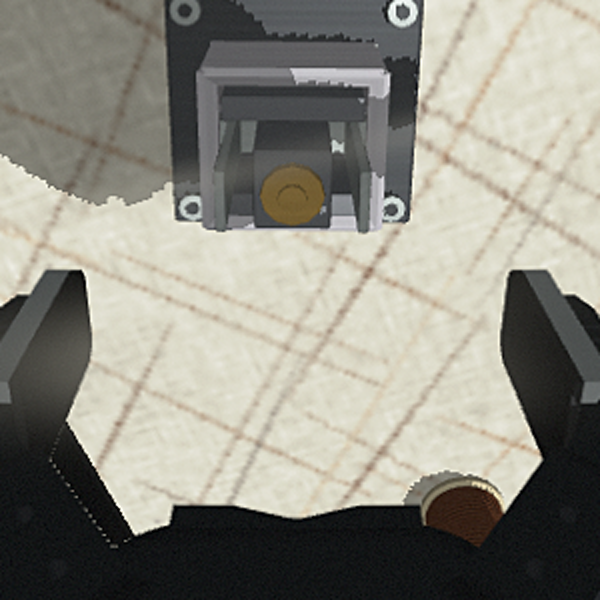

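```bash
python3 - <<'E'
from h import *
px=lambda P:(np.array(P)+.5)/2-.5+[170,180]
def rep(n,P,z):
    w=world('w2',px(P),z=z)[:,:2]; print(n,w.mean(0).round(4))
rep('screws',[(185,11),(403,11),(392,208),(192,208)],.009)
rep('rim',[(199,69),(390,69),(384,230),(203,230)],.051)
rep('button',[(292,196)],.084)
s=np.load('pics/w2.npz'); o=get_obs();T=R.from_quat(np.roll(o['tool_rot'],-1)).as_matrix(); p=o['position']
print(o['t'],p, 'cam in tool',T.T@(-s['Rm'].T@s['t']-p), T[:,2].round(3))
f=np.array([(47,272),(85,272),(513,272),(550,272)]); print('finger corner depth',s['d'][px(f+[[-5,6],[-5,6],[5,6],[5,6]])[:,1].astype(int),px(f)[:,0].astype(int)])
w=world('w2',px([(70,285),(528,285)])); print('pads in tool',((w-p)@T).round(4))
E
```

```text
screws [0.4638 0.2845]
rim [0.4628 0.2853]
button [0.4623 0.285 ]
3.3167 [0.46457784 0.28658323 0.12391034] cam in tool [-0.08551756 -0.14260714 -0.00083406] [0.337 0.942 0.004]
finger corner depth [0.13994642 0.3033709  0.14365487 0.14069727]
pads in tool [[-0.0114 -0.0219 -0.0441]
 [-0.0111 -0.0213  0.043 ]]
```

move_arm(
  travel=[
    [-0.01,0.2,-0.015],
    [-0.01,0.4,-0.015],
    [-0.01,0.55,-0.015],
    [-0.01,0.592,-0.015],
    [-0.01,0.592,-0.015],
    [-0.01,0.592,-0.015],
    [-0.01,0.592,-0.015],
    [-0.01,0.592,-0.015],
    [-0.01,0.592,-0.015],
  ],
  roll=[0,0,0,0,0,0,0,0,0],
  claw=[1,1,0.7,0.56,0.56,0.56,0.56,0.56,0.56],
  grip_force=25,
)

```text
t: 4.07
position: [0.4622, 0.2851, 0.0515]
tool_rot: [0.697, -0.696, 0.12, -0.121]
force: [-0.4, -0.5, 0.4]
opening: 0.0478
```

```bash
python3 - <<'E'
from h import *
shot('wrist','w3'); 
for i in range(3):
    o=get_obs(); print(o['t'],o['position'],o['force'],o['opening'])
    if i<2: camera('side')
im=cv2.imread('pics/w3.png')
cv2.imwrite('pics/c4.png',cv2.resize(im[230:480,190:450],(780,600)[:2],interpolation=2))
E
```

```text
4.1167 [0.46192897 0.28501195 0.05124884] [-0.19458038 -0.60353932 -0.20222827] 0.04781072252279556
4.1667 [0.461738   0.28487517 0.05099841] [ 0.0961694  -0.41480819  0.6535644 ] 0.047793715151523586
4.2167 [0.4615856  0.2847761  0.05078421] [ 0.23834429 -0.01396131 -0.09207638] 0.04770377060202904
```

View pics/c4.png

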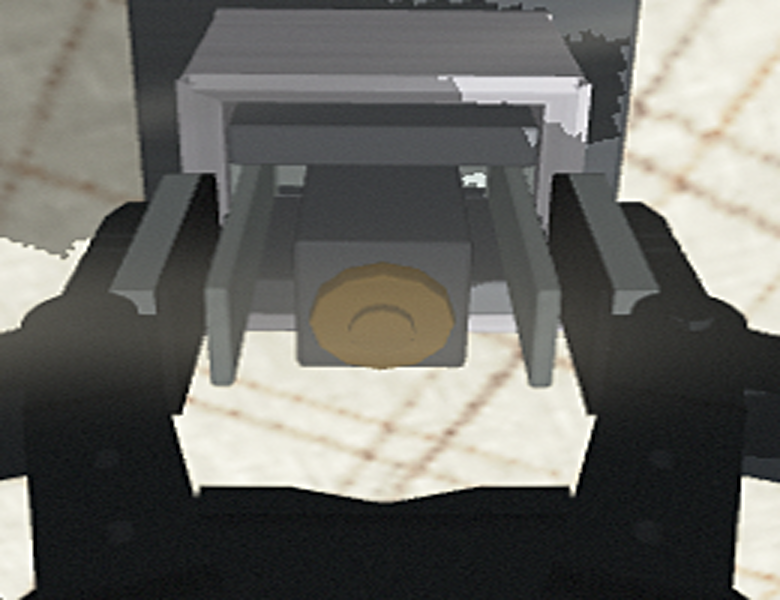

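```bash
python3 - <<'E'
from h import *
px=lambda P:(np.array(P)+.5)/[3,2.4]-.5+[190,230]
print(world('w3',px([(180,182),(588,182),(150,260),(620,260),(135,285),(635,285)])).round(4).tolist())
print('tabtop',world('w3',px([(222,310),(545,310)])).round(4).tolist(),'rim',world('w3',px([(380,92),(200,100)])).round(4).tolist())
E
```

```text
[[0.4418, 0.2631, 0.0614], [0.4603, 0.3155, 0.0619], [0.4418, 0.2636, 0.0849], [0.4608, 0.3152, 0.0841], [0.4423, 0.2627, 0.09], [0.46, 0.3156, 0.0915]]
tabtop [[0.4513, 0.2691, 0.0871], [0.4638, 0.3047, 0.0873]] rim [[0.4403, 0.2926, 0.0492], [0.433, 0.2677, 0.0493]]
```

move_arm(
  travel=[
    [0,0,0],
    [0,0,0],
    [0,0,0],
    [0,0,0],
    [0,0,0],
    [0,0,0],
  ],
  roll=[0,0,0,0,0,0],
  claw=[0.48,0.44,0.4,0.35,0.3,0.25],
  grip_force=25,
)

```text
t: 4.72
position: [0.4616, 0.285, 0.0506]
tool_rot: [0.697, -0.696, 0.12, -0.121]
force: [-0.9, 0.8, 5.1]
opening: 0.0273
```

```bash
python3 - <<'E'
from h import *
for i in range(3):
    o=get_obs(); print(o['t'],o['position'],o['force'],o['opening'],o['moment'])
    if i<2: camera('side')
E
```

```text
4.7167 [0.46163896 0.2849738  0.05064306] [-0.89525602  0.79118672  5.13369635] 0.027287297148181896 [ 0.23538619  0.0416557  -0.07027762]
4.7667 [0.46162732 0.28497721 0.05060664] [-0.1821592   1.85806797  4.99110474] 0.027188752396098404 [ 0.31627661  0.09107745 -0.03747176]
4.8167 [0.46161983 0.28496349 0.05057874] [-0.66076702  1.0201468   4.01826825] 0.027084603243207404 [ 0.32121979  0.01729692 -0.01577899]
```

Pinched to the stops, and the 4–5 N of ejector force is on the tool. Lifting.

move_arm(
  travel=[
    [0,-0.03,0],
    [0,-0.06,0],
    [0,-0.1,0],
    [0,-0.14,0],
  ],
  roll=[0,0,0,0],
  claw=[0.25,0.25,0.25,0.25],
  grip_force=25,
)

```text
t: 5.15
position: [0.4604, 0.284, 0.0664]
tool_rot: [-0.696, 0.697, -0.121, 0.12]
force: [0.8, 1.3, -2.9]
opening: 0.027
```

move_arm(
  travel=[
    [0,-0.15,0],
    [0,-0.35,0],
    [0,-0.6,0],
    [0,-0.85,0],
    [0,-1.0,0],
    [0,-1.0,0],
  ],
  roll=[0,0,0,0,0,0],
  claw=[0.25,0.25,0.25,0.25,0.25,0.25],
  grip_force=25,
)

```text
t: 5.65
position: [0.463, 0.2853, 0.1913]
tool_rot: [0.698, -0.695, 0.119, -0.123]
force: [1.0, 0.9, -1.1]
opening: 0.0273
```

move_arm(
  travel=[
    [0.08,0,-0.2],
    [0.16,0,-0.45],
    [0.24,0,-0.65],
    [0.311,0,-0.853],
  ],
  roll=[0,0,0,0],
  claw=[0.25,0.25,0.25,0.25],
)

```text
t: 5.98
position: [0.4603, 0.1737, 0.1851]
tool_rot: [-0.696, 0.698, -0.122, 0.119]
force: [0.7, 0.3, -1.0]
opening: 0.0269
```

move_arm(
  travel=[
    [0.08,0,-0.22],
    [0.16,0,-0.45],
    [0.24,0,-0.65],
    [0.311,0,-0.853],
  ],
  roll=[0,0,0,0],
  claw=[0.25,0.25,0.25,0.25],
)

```text
t: 6.32
position: [0.461, 0.0648, 0.1852]
tool_rot: [-0.696, 0.697, -0.122, 0.119]
force: [-0.3, -0.0, -2.3]
opening: 0.0274
```

move_arm(
  travel=[
    [0.08,-0.07,-0.22],
    [0.16,-0.14,-0.45],
    [0.24,-0.2,-0.65],
    [0.311,-0.25,-0.853],
  ],
  roll=[0,0,0,0],
  claw=[0.25,0.25,0.25,0.25],
)

```text
t: 6.65
position: [0.4619, -0.0438, 0.2157]
tool_rot: [-0.696, 0.697, -0.122, 0.119]
force: [0.3, 0.0, -0.9]
opening: 0.0267
```

move_arm(
  travel=[
    [0.08,0,-0.22],
    [0.16,0,-0.45],
    [0.24,0,-0.65],
    [0.311,0,-0.853],
  ],
  roll=[0,0,0,0],
  claw=[0.25,0.25,0.25,0.25],
)

```text
t: 6.98
position: [0.4625, -0.1524, 0.2151]
tool_rot: [0.697, -0.697, 0.122, -0.119]
force: [1.1, -1.0, -0.5]
opening: 0.0275
```

move_arm(
  travel=[
    [0.08,0,-0.22],
    [0.16,0,-0.45],
    [0.24,0,-0.65],
    [0.29,0,-0.8],
    [0.311,0,-0.853],
    [0.311,0,-0.853],
    [0.311,0,-0.853],
  ],
  roll=[-0.03,-0.07,-0.11,-0.15,-0.19,-0.19,-0.19],
  claw=[0.25,0.25,0.25,0.25,0.25,0.25,0.25],
)

```text
t: 7.57
position: [0.4636, -0.2599, 0.2152]
tool_rot: [0.702, -0.701, -0.087, 0.089]
force: [-0.2, 0.0, -2.4]
opening: 0.0271
```

```bash
python3 - <<'E'
from h import *
shot('wrist','w4'); 
for i in range(2):
    o=get_obs(); print(o['t'],o['position'],o['force'],o['opening'],o['joint_pos'])
    if i<1: shot('side','s4')
print(R.from_quat(np.roll(o['tool_rot'],-1)).as_matrix().round(3))
E
```

```text
7.6167 [ 0.46392909 -0.25942581  0.21562222] [-0.36712834  0.12156236 -1.75443579] 0.027125604879618362 [-5.09932222e-01  3.12847468e-01  6.16582036e-02  1.32304042e+00
  1.02639837e-04 -7.60884799e-01]
7.6667 [ 0.46423807 -0.25917204  0.21600363] [ 0.31176407 -0.32895398 -2.5204176 ] 0.02664277267997986 [-5.09236294e-01  3.12312574e-01  6.19137091e-02  1.32302493e+00
  1.10168336e-04 -7.61478107e-01]
[[ 0.968 -0.002 -0.25 ]
 [ 0.25   0.001  0.968]
 [-0.002 -1.     0.002]]
```

View pics/w4.png

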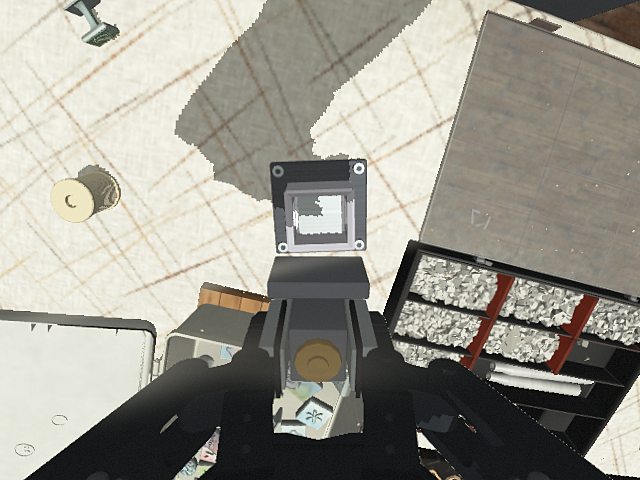

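Cartridge held upright: button at (318,360). The bed plate spans (270,162) to (366,250). I'll enlarge it.

```bash
python3 - <<'E'
from h import *
im=cv2.imread('pics/w4.png')
cv2.imwrite('pics/c5.png',np.hstack([cv2.resize(im[154:254,262:374],(560,500),interpolation=2),cv2.resize(im[254:394,270:366][:, :],(240,350),interpolation=2)[:0] if 0 else cv2.copyMakeBorder(cv2.resize(im[250:390,260:378],(236,280),interpolation=2),0,220,0,0,0)]))
E
```

```text
(no output)
```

View pics/c5.png

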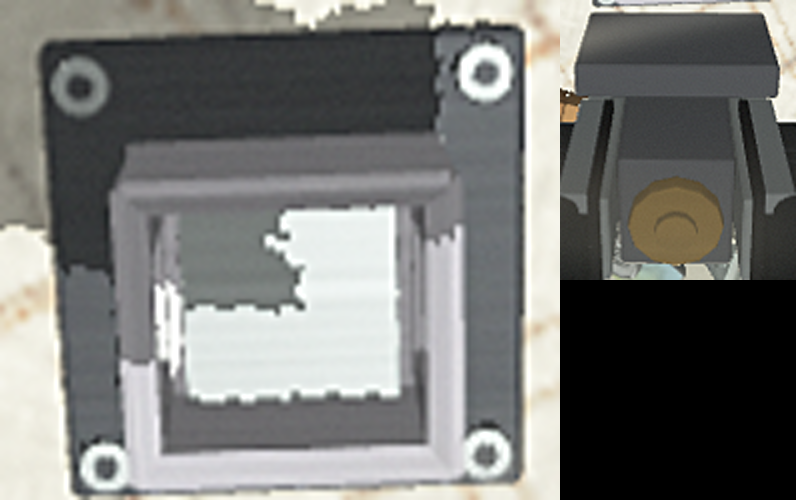

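```bash
python3 - <<'E'
from h import *
px=lambda P:(np.array(P)+.5)/5-.5+[262,154]
def rep(n,P,z):
    w=world('w4',px(P),z=z)[:,:2]; e=np.diff(np.r_[w,w[:1]],axis=0)
    print(n,w.mean(0).round(4),[(round(np.hypot(*v),4),round(np.degrees(np.arctan2(v[1],v[0])),1)) for v in e])
rep('screws',[(79,87),(486,73),(487,455),(105,467)],.009)
rep('plate',[(38,40),(523,27),(520,480),(72,492)],.008)
for z in (.051,.056,.061): rep('rim',[(112,190),(464,178),(465,474),(128,487)],z); rep('rimin',[(148,212),(428,205),(430,442),(160,453)],z-.004)
o=get_obs(); T=R.from_quat(np.roll(o['tool_rot'],-1)).as_matrix(); p=o['position']; print(o['t'],p,'head',np.degrees(np.arctan2(T[1,2],T[0,2])))
print('rim depth',world('w4',px([(120,300),(288,188),(450,300),(300,468)])).round(4).tolist())
b=world('w4',[(318,360.5)]); print('button',b,((b-p)@T).round(4))
pxr=lambda P:(np.array(P)-[560,0]+.5)/2-.5+[260,250]
# block front edge, top plane z = tcp+.003: corners; underside corners
w=world('w4',pxr([(592,15),(772,13)]));print('blk top back',((w-p)@T).round(4).tolist())
w=world('w4',pxr([(580,80),(777,80)]));print('blk face low',((w-p)@T).round(4).tolist())
E
```

```text
screws [ 0.4644 -0.2566] [(np.float64(0.0768), np.float64(106.3)), (np.float64(0.0764), np.float64(16.5)), (np.float64(0.0771), np.float64(-73.8)), (np.float64(0.0763), np.float64(-163.7))]
plate [ 0.463  -0.2572] [(np.float64(0.0911), np.float64(105.9)), (np.float64(0.0906), np.float64(16.4)), (np.float64(0.0911), np.float64(-74.1)), (np.float64(0.0907), np.float64(-163.6))]
rim [ 0.4645 -0.2564] [(np.float64(0.0595), np.float64(106.3)), (np.float64(0.0532), np.float64(16.4)), (np.float64(0.06), np.float64(-73.3)), (np.float64(0.0535), np.float64(-164.2))]
rimin [ 0.4646 -0.2565] [(np.float64(0.0481), np.float64(105.8)), (np.float64(0.0431), np.float64(16.3)), (np.float64(0.0484), np.float64(-73.2)), (np.float64(0.0439), np.float64(-164.1))]
rim [ 0.4632 -0.2568] [(np.float64(0.0585), np.float64(106.3)), (np.float64(0.0523), np.float64(16.4)), (np.float64(0.0591), np.float64(-73.3)), (np.float64(0.0527), np.float64(-164.2))]
rimin [ 0.4633 -0.2569] [(np.float64(0.0473), np.float64(105.8)), (np.float64(0.0424), np.float64(16.3)), (np.float64(0.0476), np.float64(-73.2)), (np.float64(0.0432), np.float64(-164.1))]
rim [ 0.4618 -0.2572] [(np.float64(0.0575), np.float64(106.3)), (np.float64(0.0514), np.float64(16.4)), (np.float64(0.0581), np.float64(-73.3)), (np.float64(0.0518), np.float64(-164.2))]
rimin [ 0.462  -0.2573] [(np.float64(0.0465), np.float64(105.8)), (np.float64(0.0417), np.float64(16.3)), (np.float64(0.0469), np.float64(-73.2)), (np.float64(0.0425), np.float64(-164.1))]
7.6667 [ 0.46423807 -0.25917204  0.21600363] head 104.4522840139354
rim depth [[0.4649, -0.2867, 0.0537], [0.4387, -0.2638, 0.0553], [0.4506, -0.2323, 0.0551], [0.4866, -0.2493, 0.054]]
button [[ 0.46320679 -0.25931406  0.24607338]] [[-0.0011 -0.0301  0.0002]]
blk top back [[-0.019, 0.0276, -0.0207], [0.0542, 0.2159, 0.0504]]
blk face low [[-0.0151, -0.0004, -0.0204], [-0.0155, -0.0013, 0.0216]]
```

move_arm(
  travel=[
    [0,0.2,0.01],
    [0,0.4,0.021],
    [0,0.6,0.021],
    [0,0.8,0.021],
    [0,0.94,0.021],
    [0,0.94,0.021],
    [0,0.94,0.021],
    [0,0.94,0.021],
  ],
  roll=[-0.01,-0.01,-0.01,-0.01,-0.01,-0.01,-0.01,-0.01],
  claw=[0.25,0.25,0.25,0.25,0.25,0.25,0.25,0.25],
)

```text
t: 8.33
position: [0.4652, -0.2575, 0.1054]
tool_rot: [-0.7, 0.7, 0.101, -0.1]
force: [-0.6, 0.3, -1.2]
opening: 0.0268
```

```bash
python3 - <<'E'
from h import *
for i in range(4): camera('side')
shot('wrist','w5'); shot('side','s5'); shot('scene','v5')
for i in range(2):
    o=get_obs(); print(o['t'],o['position'],o['force'],o['opening'])
    if i<1: camera('side')
T=R.from_quat(np.roll(o['tool_rot'],-1)).as_matrix();print(np.degrees(np.arctan2(T[1,2],T[0,2])),T[:,1])
im=cv2.imread('pics/w5.png')
a=cv2.resize(im[200:420,240:400],(436,600),interpolation=2)
s=cv2.imread('pics/s5.png');v=cv2.imread('pics/v5.png')
cv2.imwrite('pics/c6.png',np.hstack([a,np.vstack([cv2.resize(s[240:320,260:356],(360,300),interpolation=2),cv2.resize(v[160:240,340:436],(360,300),interpolation=2)])]))
E
```

```text
8.6833 [ 0.46474421 -0.25794711  0.10498915] [ 0.56598714  0.31794334 -2.19248901] 0.026811452468378492
8.7333 [ 0.46456237 -0.25789191  0.1047593 ] [-0.25340753 -0.23026084 -1.77275249] 0.026967010518156496
106.34653242417892 [ 8.25535417e-04 -4.95205961e-04 -9.99999537e-01]
```

View pics/c6.png

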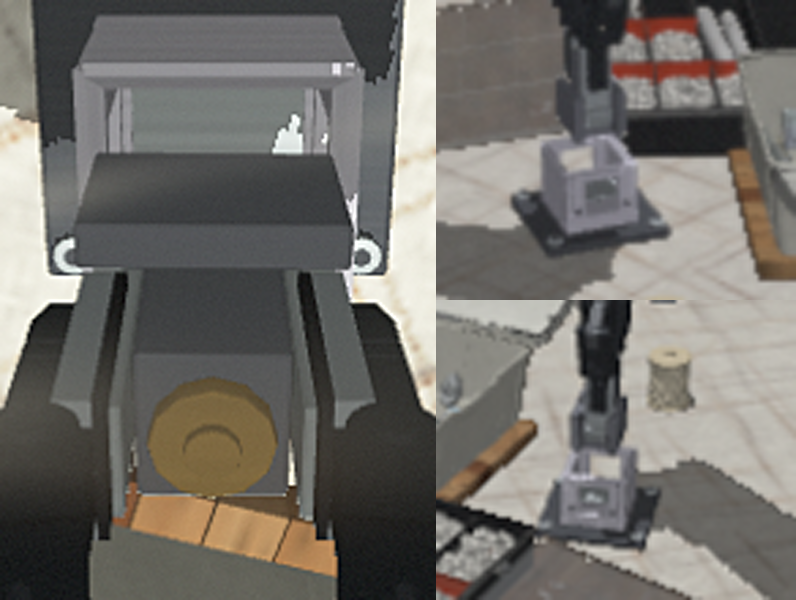

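```bash
python3 - <<'E'
from h import *
px=lambda P:(np.array(P)+.5)/2.726-.5+[240,200]
o=get_obs(); T=R.from_quat(np.roll(o['tool_rot'],-1)).as_matrix(); p=o['position']
def rep(n,P,z):
    w=world('w5',px(P),z=z); print(n,((w-p)@T*1000).round(1).tolist(),'mid z',(((w-p)@T)[:,2].mean()*1000).round(2))
rep('screw',[(70,256),(363,257)],.009)
for z in (.052,.0555,.059): rep('rim out -x',[(76,68),(361,68)],z); rep('rim in',[(108,87),(332,87)],z-.004)
rep('die bot -x',[(100,155),(330,154)],p[2]-.0335)
rep('die top -x',[(79,224),(351,224)],p[2]+.0025)
rep('core base',[(138,270),(292,270)],p[2]+.0025)
rep('button',[(213,438)],p[2]+.0325)
print(world('w5',px([(200,68),(240,75),(200,190),(240,190),(200,250)])).round(4).tolist(),p)
E
```

```text
screw [[38.8, 95.8, -37.9], [38.9, 95.8, 40.2]] mid z 1.14
rim out -x [[-26.3, 52.8, -27.8], [-26.4, 52.7, 30.4]] mid z 1.3
rim in [[-21.0, 56.8, -21.9], [-21.0, 56.7, 25.2]] mid z 1.65
rim out -x [[-27.4, 49.3, -27.3], [-27.5, 49.2, 29.9]] mid z 1.28
rim in [[-22.1, 53.3, -21.5], [-22.2, 53.2, 24.7]] mid z 1.63
rim out -x [[-28.4, 45.8, -26.8], [-28.5, 45.7, 29.4]] mid z 1.26
rim in [[-23.2, 49.8, -21.1], [-23.3, 49.7, 24.3]] mid z 1.6
die bot -x [[-14.8, 33.5, -21.3], [-15.1, 33.5, 22.4]] mid z 0.58
die top -x [[-17.5, -2.5, -20.6], [-17.6, -2.5, 21.7]] mid z 0.55
core base [[-9.5, -2.5, -11.6], [-9.6, -2.5, 12.7]] mid z 0.57
button [[-0.3, -32.5, 0.3]] mid z 0.3
[[0.4393, -0.2679, 0.0545], [0.4382, -0.2598, 0.0551], [0.4489, -0.2645, 0.0925], [0.4468, -0.2581, 0.0931], [0.4524, -0.2633, 0.1074]] [ 0.46456237 -0.25789191  0.1047593 ]
```

```bash
python3 - <<'E'
from h import *
px=lambda P:(np.array(P)+.5)/2.726-.5+[240,200]
o=get_obs(); T=R.from_quat(np.roll(o['tool_rot'],-1)).as_matrix(); p=o['position']
def plane(n,x0,x1,y0,y1):
    a=px([(x0,y0),(x1,y1)]).round().astype(int); U,V=np.meshgrid(range(a[0,0],a[1,0]+1),range(a[0,1],a[1,1]+1))
    w=(world('w5',np.c_[U.ravel(),V.ravel()])-p)@T
    for _ in range(3):
        c=w.mean(0); s=np.linalg.svd(w-c,full_matrices=False); nn=s[2][2]; r=(w-c)@nn; w=w[abs(r)<2.5*r.std()+1e-4]
    nn*=np.sign(nn[abs(nn).argmax()]); print(n,len(w),(c*1000).round(1),'normal deg',np.degrees(nn).round(1),'rms',(r.std()*1000).round(2))
plane('bed -x wall',105,330,22,56)
plane('die -x face',110,320,165,215)
plane('die block top',95,335,235,262)
plane('core -x face',150,285,290,340)
plane('core top',140,290,358,375)
plane('button',185,240,430,460)
plane('base',60,60+320,0,10)
E
```

```text
bed -x wall 1085 [-27.   73.7   1.2] normal deg [57.3  0.1  0.1] rms 0.18
die -x face 1550 [-17.4  11.1   0.5] normal deg [57.3 -0.2 -0.2] rms 0.25
die block top 979 [-13.8  -3.5   0.7] normal deg [ 51.  -26.1   0.1] rms 1.33
core -x face 937 [ -9.4 -15.8   0.9] normal deg [57.3 -0.7 -0.4] rms 0.32
core top 392 [ -7.8 -26.9   0.5] normal deg [ 47.7 -31.8   0.1] rms 0.72
button 249 [  0.8 -32.3   0.4] normal deg [ 3.6 57.1 -3.5] rms 0.75
base 467 [-29.4  96.4   1.7] normal deg [-22.   52.9  -0.1] rms 0.59
```

Plane fits show the cartridge upright. It sits about 2.5 mm too far along +x and 0.8 mm off in z against the bed pocket. I'll correct that, and lower a little.

move_arm(
  travel=[
    [-0.021,0,0.007],
    [-0.021,0.02,0.007],
    [-0.021,0.05,0.007],
    [-0.021,0.07,0.007],
    [-0.021,0.07,0.007],
    [-0.021,0.07,0.007],
  ],
  roll=[0,0,0,0,0,0],
  claw=[0.25,0.25,0.25,0.25,0.25,0.25],
)

```text
t: 9.23
position: [0.4614, -0.2575, 0.0954]
tool_rot: [0.7, -0.7, -0.1, 0.101]
force: [0.2, -0.1, -1.3]
opening: 0.027
```

```bash
python3 - <<'E'
from h import *
for i in range(3): camera('side')
shot('wrist','w6'); o=get_obs(); print(o['t'],o['position'],o['force'],o['opening'])
im=cv2.imread('pics/w6.png')
cv2.imwrite('pics/c7.png',cv2.resize(im[200:420,230:400],(464,600),interpolation=2))
E
```

```text
9.4333 [ 0.46183381 -0.25765542  0.09591442] [ 1.12235767  0.19455911 -0.9829239 ] 0.027187861851940155
```

View pics/c7.png

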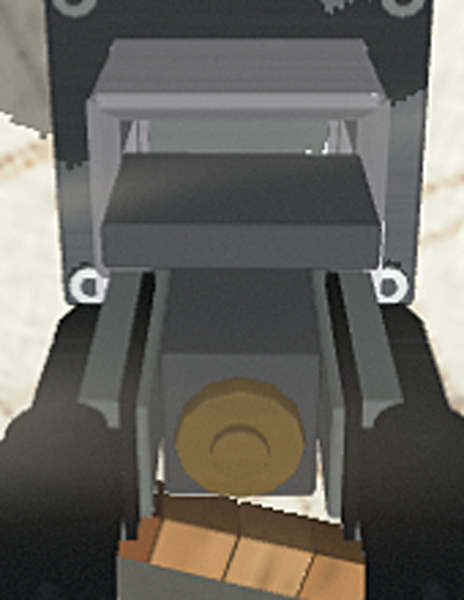

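```bash
cat > pl.py <<'E'
from h import *
px=lambda P:(np.array(P)+.5)/2.727-.5+[230,200]
o=get_obs(); T=R.from_quat(np.roll(o['tool_rot'],-1)).as_matrix(); p=o['position']
def plane(n,x0,x1,y0,y1):
    a=px([(x0,y0),(x1,y1)]).round().astype(int); U,V=np.meshgrid(range(a[0,0],a[1,0]+1),range(a[0,1],a[1,1]+1))
    w=(world('w6',np.c_[U.ravel(),V.ravel()])-p)@T
    for _ in range(3):
        c=w.mean(0); s=np.linalg.svd(w-c,full_matrices=False); nn=s[2][2]; r=(w-c)@nn; w=w[abs(r)<2.5*r.std()+1e-4]
    print(n,len(w),(c*1000).round(1),'normal deg',np.degrees(nn).round(1))
plane('bed -x wall',125,360,48,85)
plane('die -x face',130,350,165,212)
plane('core -x face',175,310,290,340)
def rep(n,P,z):
    w=(world('w6',px(P),z=z)-p)@T*1000; print(n,w[:,[0,2]].round(1).tolist(),'mid',w[:,[0,2]].mean(0).round(2))
rep('front screws',[(88,287),(388,287)],.009)
rep('back screws',[(74,-3),(404,-3)],.009)
for z in (.053,.056): rep('rim out',[(91,98),(387,98)],z)
rep('die top edge',[(105,224),(378,224)],p[2]+.0025)
rep('die bot edge',[(126,155),(358,155)],p[2]-.0335)
rep('button',[(240,441)],p[2]+.0325)
E
python3 pl.py
```

```text
bed -x wall 1300 [-24.4  64.8   1.4] normal deg [-57.3   0.   -0.1]
die -x face 1467 [-18.2  13.2   0.6] normal deg [57.3 -0.2 -0.2]
core -x face 945 [-10.1 -14.8   1. ] normal deg [-57.3   0.4   0.3]
front screws [[41.7, -38.6], [41.6, 39.0]] mid [41.65  0.18]
back screws [[-34.6, -38.1], [-34.6, 38.9]] mid [-34.61   0.4 ]
rim out [[-24.2, -28.4], [-24.3, 29.3]] mid [-24.25   0.45]
rim out [[-25.2, -28.0], [-25.3, 28.9]] mid [-25.24   0.45]
die top edge [[-18.7, -20.2], [-18.8, 21.9]] mid [-18.73   0.87]
die bot edge [[-16.0, -20.9], [-16.0, 22.9]] mid [-16.02   1.03]
button [[-1.3, 0.7]] mid [-1.29  0.66]
```

move_arm(
  travel=[
    [0,0.015,0],
    [0,0.03,0],
    [0,0.045,0],
    [0,0.06,0],
    [0,0.075,0],
    [0,0.085,0],
  ],
  roll=[0,0,0,0,0,0],
  claw=[0.25,0.25,0.25,0.25,0.25,0.25],
)

```text
t: 9.93
position: [0.4615, -0.2575, 0.0853]
tool_rot: [0.7, -0.7, -0.1, 0.101]
force: [0.5, 0.1, -0.9]
opening: 0.027
```

move_arm(
  travel=[
    [0,0.01,0],
    [0,0.02,0],
    [0,0.03,0],
  ],
  roll=[0,0,0],
  claw=[0.25,0.25,0.25],
)

```text
t: 10.18
position: [0.4617, -0.2576, 0.0819]
tool_rot: [-0.7, 0.7, 0.101, -0.101]
force: [0.4, 0.5, -1.4]
opening: 0.0271
```

move_arm(
  travel=[
    [0,0.012,0],
    [0,0.024,0],
    [0,0.036,0],
    [0,0.048,0],
  ],
  roll=[0,0,0,0],
  claw=[0.25,0.25,0.25,0.25],
)

```text
t: 10.52
position: [0.4617, -0.2576, 0.0761]
tool_rot: [0.7, -0.7, -0.101, 0.101]
force: [0.5, 0.1, -1.4]
opening: 0.0267
```

move_arm(
  travel=[
    [0,0.012,0],
    [0,0.024,0],
    [0,0.036,0],
    [0,0.048,0],
  ],
  roll=[0,0,0,0],
  claw=[0.25,0.25,0.25,0.25],
)

```text
t: 10.85
position: [0.4617, -0.2576, 0.0703]
tool_rot: [0.7, -0.7, -0.101, 0.101]
force: [0.1, 0.0, -1.7]
opening: 0.0272
```

move_arm(
  travel=[
    [0,0.012,0],
    [0,0.024,0],
    [0,0.036,0],
  ],
  roll=[0,0,0],
  claw=[0.25,0.25,0.25],
)

```text
t: 11.1
position: [0.4617, -0.2576, 0.066]
tool_rot: [-0.7, 0.7, 0.101, -0.101]
force: [0.0, 0.1, -2.1]
opening: 0.0272
```

move_arm(
  travel=[
    [0,0.008,0],
    [0,0.016,0],
    [0,0.024,0],
  ],
  roll=[0,0,0],
  claw=[0.25,0.25,0.25],
)

```text
t: 11.35
position: [0.4617, -0.2576, 0.0632]
tool_rot: [-0.7, 0.7, 0.101, -0.101]
force: [0.5, -0.6, -2.6]
opening: 0.0271
```

move_arm(
  travel=[
    [0,0.008,0],
    [0,0.016,0],
    [0,0.016,0],
  ],
  roll=[0,0,0],
  claw=[0.25,0.25,0.25],
)

```text
t: 11.6
position: [0.4618, -0.2576, 0.0616]
tool_rot: [-0.7, 0.7, 0.101, -0.101]
force: [-1.6, 1.1, 1.4]
opening: 0.0271
```

Ejector felt at TCP z ≈ 0.062 (force jumped by about 3 N). The latch band should be about 6–9.5 mm below that, so I'll press on in small steps.

move_arm(
  travel=[
    [0,0.008,0],
    [0,0.016,0],
    [0,0.025,0],
    [0,0.025,0],
  ],
  roll=[0,0,0,0],
  claw=[0.25,0.25,0.25,0.25],
)

```text
t: 11.93
position: [0.4618, -0.2576, 0.0585]
tool_rot: [-0.7, 0.7, 0.101, -0.101]
force: [-0.8, 1.2, 3.6]
opening: 0.027
```

move_arm(
  travel=[
    [0,0.008,0],
    [0,0.016,0],
    [0,0.016,0],
  ],
  roll=[0,0,0],
  claw=[0.25,0.25,0.25],
)

```text
t: 12.18
position: [0.4618, -0.2576, 0.0565]
tool_rot: [-0.7, 0.7, 0.101, -0.101]
force: [-1.4, 0.2, 3.9]
opening: 0.0272
```

```bash
cat > av.py <<'E'
from h import *
L=[]
for i in range(6): L.append(get_obs()); camera('side')
print(L[-1]['t'],'pos',np.mean([o['position'] for o in L],0).round(4),'F',np.mean([o['force'] for o in L],0).round(2),'open',L[-1]['opening'])
E
python3 av.py
```

```text
12.4333 pos [ 0.4618 -0.2576  0.0566] F [-1.51  0.98  4.05] open 0.026818253239543566
```

move_arm(
  travel=[
    [0,0.005,0],
    [0,0.01,0],
    [0,0.013,0],
    [0,0.013,0],
  ],
  roll=[0,0,0,0],
  claw=[0.25,0.25,0.25,0.25],
)

```text
t: 12.82
position: [0.4618, -0.2576, 0.0549]
tool_rot: [-0.7, 0.7, 0.101, -0.101]
force: [-1.4, -0.5, 5.1]
opening: 0.0268
```

move_arm(
  travel=[
    [0,0.004,0],
    [0,0.008,0],
    [0,0.008,0],
    [0,0.008,0],
  ],
  roll=[0,0,0,0],
  claw=[0.25,0.25,0.25,0.25],
)

```text
t: 13.15
position: [0.4618, -0.2576, 0.0541]
tool_rot: [-0.7, 0.7, 0.101, -0.101]
force: [-1.5, 1.5, 5.3]
opening: 0.0273
```

```bash
python3 av.py
```

```text
13.4 pos [ 0.4618 -0.2576  0.0541] F [-1.21  1.18  5.93] open 0.027045107944528777
```

move_arm(
  travel=[
    [0,0.005,0],
    [0,0.005,0],
    [0,0.005,0],
  ],
  roll=[0,0,0],
  claw=[0.25,0.25,0.25],
)

```text
t: 13.7
position: [0.4618, -0.2576, 0.0535]
tool_rot: [-0.7, 0.7, 0.101, -0.1]
force: [-0.6, 1.4, 4.9]
opening: 0.0271
```

```bash
python3 av.py
```

```text
13.95 pos [ 0.4618 -0.2576  0.0535] F [-1.08  1.41  5.51] open 0.026980755794170783
```

move_arm(
  travel=[
    [0,0,0],
    [0,0,0],
    [0,0,0],
    [0,0,0],
    [0,0,0],
    [0,0,0],
    [0,0,0],
    [0,0,0],
  ],
  roll=[0,0,0,0,0,0,0,0],
  claw=[0.45,0.5,0.55,0.6,0.65,0.7,0.72,0.72],
)

```text
t: 14.67
position: [0.4616, -0.2576, 0.0531]
tool_rot: [0.7, -0.7, -0.1, 0.101]
force: [-0.5, -0.4, 0.0]
opening: 0.0615
```

```bash
python3 - <<'E'
from h import *
shot('wrist','w7'); shot('side','s7'); o=get_obs(); print(o['t'],o['position'],o['force'],o['opening'])
im=cv2.imread('pics/w7.png'); s=cv2.imread('pics/s7.png')
cv2.imwrite('pics/c8.png',np.hstack([cv2.resize(im[200:450,200:440],(480,500),interpolation=2),cv2.copyMakeBorder(cv2.resize(s[240:320,265:341],(304,320),interpolation=2),0,180,0,0,0)]))
E
```

```text
14.7667 [ 0.4616073  -0.25759753  0.0532366 ] [ 0.25196406 -0.56732529 -0.40502075] 0.06163241191791747
```

View pics/c8.png

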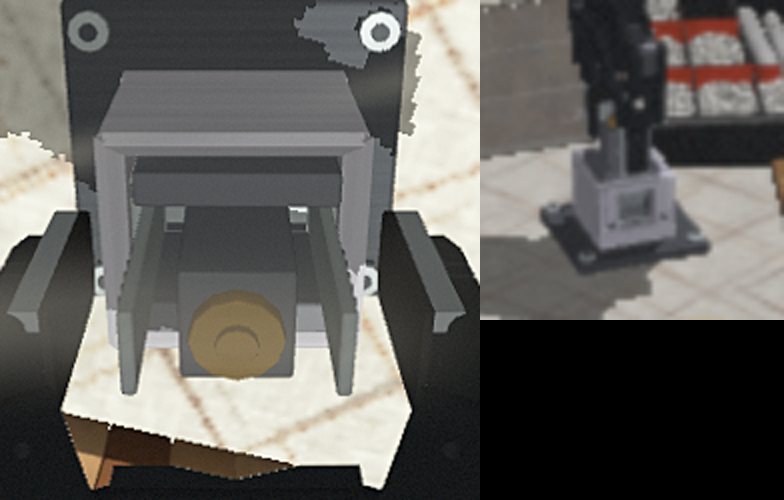

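```bash
python3 - <<'E'
from h import *
px=lambda P:(np.array(P)+.5)/2-.5+[200,200]
o=get_obs(); T=R.from_quat(np.roll(o['tool_rot'],-1)).as_matrix(); p=o['position']
g=lambda n,P:print(n,world('w7',px(P)).round(4).tolist())
g('rim',[(200,138),(300,138),(240,147)]); g('block top',[(160,203),(320,203),(170,200)]); g('button',[(237,355),(225,350)]); g('tabs top',[(129,350),(345,350),(345,330)])
for z in (.088,.090,.092):
    w=(world('w7',px([(120,348),(354,348)]),z=z)-p)@T; print('tab outer width mm at z',z,((w[1]-w[0])[2]*1000).round(1))
w=(world('w7',px([(193,340),(282,340)]),z=.088)-p)@T; print('button dia',((w[1]-w[0])[2]*1000).round(1))
E
```

```text
rim [[0.4401, -0.271, 0.055], [0.4344, -0.251, 0.0546], [0.4397, -0.2625, 0.055]]
block top [[0.4551, -0.2754, 0.0589], [0.4455, -0.2433, 0.0591], [0.4537, -0.2736, 0.0592]]
button [[0.4652, -0.2557, 0.0879], [0.4641, -0.2582, 0.0886]]
tabs top [[0.4683, -0.2747, 0.0896], [0.4568, -0.2383, 0.0905], [0.4526, -0.2399, 0.0907]]
tab outer width mm at z 0.088 42.0
tab outer width mm at z 0.09 41.3
tab outer width mm at z 0.092 40.5
button dia 15.9
```

Tabs measure about 41–42 mm over both, so they have sprung out. The block top is about 4 mm above the rim and the button is at z 0.088. Withdrawing upward.

move_arm(
  travel=[
    [0,-0.05,0],
    [0,-0.12,0],
    [0,-0.25,0],
    [0,-0.5,0],
    [0,-0.75,0],
    [0,-1,0],
    [0,-1,0],
    [0,-1,0],
    [0,-1,0],
  ],
  roll=[0,0,0,0,0,0,0,0,0],
  claw=[0.8,0.85,0.9,0.9,0.9,0.9,0.9,0.9,0.9],
)

```text
t: 15.52
position: [0.4616, -0.2576, 0.1737]
tool_rot: [-0.7, 0.7, 0.101, -0.1]
force: [0.3, 0.1, -0.1]
opening: 0.0768
```

```bash
python3 - <<'E'
from h import *
for i in range(3): camera('side')
shot('wrist','w8'); o=get_obs(); print(o['t'],o['position'],o['force'],o['opening'])
im=cv2.imread('pics/w8.png'); cv2.imwrite('pics/c9.png',cv2.resize(im[140:280,245:390],(580,560),interpolation=2))
E
```

```text
15.7167 [ 0.46084434 -0.2571272   0.1720235 ] [ 0.49542145 -0.85306877  0.33305799] 0.07679776179410203
```

```bash
python3 - <<'E'
from h import *
o=get_obs(); h=np.radians(106.3); c=np.array([.4637,-.2568])
U,V=np.meshgrid(range(200,440),range(100,400)); w=world('w8',np.c_[U.ravel(),V.ravel()])
d=w[:,:2]-c; y=d@[np.cos(h),np.sin(h)]; x=d@[np.sin(h),-np.cos(h)]; z=w[:,2]
near=(abs(x)<.04)&(abs(y)<.04)
b=near&(z>.080)&(abs(y)<.009); print('button n',b.sum(),'x,y,z',x[b].mean(),y[b].mean(),np.median(z[b]))
t=near&(z>.080)&(abs(y)>.014); print('tabs y range',np.percentile(y[t],[1,99]),'n+',(y[t]>0).sum(),'n-',(y[t]<0).sum(),'ztop',np.percentile(z[t],97),
 'outer + / -',np.percentile(y[t&(y>0)],98),np.percentile(y[t&(y<0)],2))
print('force',o['force'],o['t'])
E
```

```text
button n 895 x,y,z -0.0023244076950766205 0.0001304188082826175 0.08590692587425547
tabs y range [-0.03953426  0.03994001] n+ 1876 n- 1957 ztop 0.2190247257572717 outer + / - 0.03994140141799228 -0.039494959981991345
force [ 0.49542145 -0.85306877  0.33305799] 15.7167
```

```bash
python3 - <<'E'
from h import *
h=np.radians(106.3); c=np.array([.4637,-.2568])
U,V=np.meshgrid(range(200,440),range(100,300)); w=world('w8',np.c_[U.ravel(),V.ravel()])
d=w[:,:2]-c; y=d@[np.cos(h),np.sin(h)]; x=d@[np.sin(h),-np.cos(h)]; z=w[:,2]
t=(abs(x)<.015)&(abs(y)<.03)&(abs(y)>.013)&(z>.072)&(z<.1)
for s in (1,-1):
    q=t&(s*y>0); print('tab',s,q.sum(),'y 5..95%',np.percentile(y[q],[5,50,95]).round(4),'x mid',x[q].mean().round(4),'z top',np.percentile(z[q],97).round(4))
finish_job()
E
```

```text
tab 1 204 y 5..95% [0.0185 0.0195 0.0214] x mid -0.0021 z top 0.0915
tab -1 192 y 5..95% [-0.0202 -0.0186 -0.0175] x mid -0.0024 z top 0.0915
the job is handed in; nothing more can be done
```

The cartridge is snapped into the bed and the job is handed in, after about 16 s of robot time. I pinched its tabs at 25 N, lifted it clear of the dock, and lowered it into the bed until I felt the ejector. I then pressed it about 9 mm further, let go and backed off upward. The hand-in reports no verdict, so these are my own measurements.

- **Forces:** the readings between moves never went above about 6 N at the wrist. While pressing in I saw no jump from the hard stop.
- **Seating:** with the gripper open, the block top was about 4 mm above the rim (3 mm expected). The button was at z ≈ 0.086–0.088 m, which puts the grip point about 75–77 mm above the base, inside the 69–86 mm band.
- **Tabs:** both had sprung out, with about 41–42 mm over the two and the faces near y = +20 and −19 mm.
- **Upright:** the cartridge was within about 0.5° of upright while held just above the bed. I did not measure its angle again after letting go.
- **Checks that disagreed:** the final depth check put the button and tabs about 2.3 mm off the bed centre in x. Most of that looks like the 1.5–2 mm tilt bias the wrist camera showed at the dock. The pocket allows only 1.5 mm of play, so I left it.
- **Not checked:** I had used all 12 pictures, so the very last view was checked by depth numbers only. I did not re-measure the bystanders, but the arm stayed well above them.

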